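# Load an open battery case by its terminals

### The arm

A 6-joint arm with a two-finger parallel gripper is mounted at the origin on the work surface. World frame = base frame: x ahead of the robot, y to its left, z up, the work surface at z = 0. Lengths are in m, angles in rad, forces in N, time in s.
With the tool pointing down it reaches from about 0.4 to 0.925 m from the base axis. Payload 3.4 kg.
Tool frame: the origin (TCP) lies on the centre line of the jaws, within the pads' length; the fingertips stand 17 mm ahead of it and the grasp point (between the pads) lies 2 mm behind it; z points along the fingers, y is the line along which they close (so a half turn about z gives the same grasp; the last joint's range is limited). The gripper opens to 85 mm and grips with 20 to 120 N. Pads are 22 mm wide; open, the fingers measure 114 mm over their backs; the gripper's body (76 mm by 85 mm) begins 54 mm behind the grasp point. The pads swing forward as they close: fully open they stand 13 mm farther back than shut.
Start: joints at [-1.363, 0.307, 1.506, -0, 1.328, -0.073], TCP at [0.16, -0.552, 0.248] pointing down, gripper open.
Joint ranges: [-3.12, 3.12], [-1.05, 2.28], [0.14, 2.33], [-1.42, 4.57], [0.1, 2.73], [-2.68, 2.68]. Speed limits (rad/s): [2.57, 2.57, 3.14, 3.14, 3.14, 3.14].

### API

Orientations are given as a unit quaternion [x, y, z, w].
In Python, from rig import sense, get_image, hand_in gives the robot as it stands.
- The arm moves only by the tool drive_tool, never from a script. Its argument "deltas" is a list of rows, each a list of 7 numbers: the shift along the tool's x, y, z as a fraction of full scale, then the turn, a rotation vector about the tool's x, y, z as a fraction of full scale, then the opening, from -1 (shut) to 1 (fully open). In form: [[x, y, z, ax, ay, az, hand], ...]. A call has 1 to 12 rows; each row is the pose to reach, as a shift and turn from the pose commanded when the call began, along the tool's axes at that moment, turning the shorter way round; what a row does not reach only later rows make up. Full scale, the value 1, is 0.3 m for a shift and pi rad for a turn. A row lasts 1/10 s, in which the tool goes at most 50 mm and 8.59 degrees, less where a joint would pass 70% of its speed; a pose out of reach is approached as far as the arm can. A call with a number of a shift or a turn outside -1 to 1 is refused whole. A call with a gripper value outside its range is refused whole. The fingers move at their own pace and stop on an object; "newtons" is the grip in N (left out, the last holds). Time passes only in rows, so rows that repeat a pose let the fingers close. It gives the time, the measured TCP pose, the force, the opening and the grip force at its end, in the units of the state.
- sense(): the state, without advancing time (a new reading comes with each control period).
- get_image(name): name is "scene" or "top" or "wrist"; returns a dict with "pixels" (420x560x3 uint8, blue, green, red), "fx", "fy", "cx", "cy" (pixels), "T" (4x4, takes a point from camera to world coordinates); the wrist camera has in their place "tool_from_camera" (4x4, takes a point from camera to tool coordinates, whose origin is the TCP and whose axes are the flange's). Camera axes: x right, y up, looking along -z (the intrinsics and any distortion apply to the point x, -y, -z); pixel columns grow to the right and rows downward; lengths in m; the calibration is good to about 2 mm. A picture is of the moment at which its call begins: read the wrist's pose just before it. There is no depth.
- hand_in(): hands the job in; it is judged then, once.
The state is a dict: "clock": time; "q": joint angles; "qd": joint speeds; "joint_torque": joint torques, N m; "eef_pos": TCP position; "orientation": TCP orientation; "wrist_force": force on the tool from outside, world axes, zero at the start; "moment": the same for the moment, N m; "opening": finger opening in m; "grasp_force": force on a finger pad.
Only numpy, scipy, OpenCV 4.12 (cv2) and the standard library are available. Lean on these libraries where they do the work, as an engineer would, in place of code of your own. Each camera call takes 0.05 s, during which the arm holds its last target. There are 200 camera calls.

### The job

Load the open black battery case: lay the blue pack on the pad of the end bay next to the orange terminal block, the green pack on the pad of the end bay next to the grey fuse holder, and the controller on the middle pad between them, each flat, centred on its pad and lengthwise along the row. Lay the copper heat sink on top of the controller, fins up, centred and in line with it. Leave the screw dish and the tape roll where they are.

Things in the scene. Friction and masses are not known exactly. Their poses are not given: they have to be found in the camera images.
- case: Open black tray of a battery case, fixed to the bench, 140 x 380 mm over all (own x, y), turned up to 0.2 rad from the bench's axes. Origin at the centre of its underside on the bench; y along the row, z up. Three pale pads, 52 x 68 mm, lie in a row at own (x, y) = (0, -90), (0, 0) and (0, +90) mm, upper faces 6 mm above the origin; the floor around them is at 4 mm. The outer rim is 10 mm high; grey cross ribs 8 mm high and 3 mm thick stand at own y = +-45 and +-135 mm.
- terminal: Orange terminal block with two brass and steel studs, 60 x 32 x 36 mm high, fixed in one end of the case, own y = +160 or -160 mm of the case. Origin at the centre of its underside.
- fuse: Grey fuse holder with a glass fuse tube between steel clips, 60 x 32 x 29 mm high, fixed in the end of the case opposite the orange block. Origin at the centre of its underside.
- blue_pack: Blue battery pack with a white top panel, 46 x 62 x 32 mm (own x, y, z; the top 2 mm is a smaller raised panel, 36 x 50 mm). Loose, about 0.18 kg. Origin at the centre of its underside, z up, y along its 62 mm length; either way round is the same. A tiny white socket on its +y end is only for looks.
- green_pack: Plain green battery pack, 46 x 62 x 32 mm (own x, y, z; the top 2 mm is a smaller raised panel, 36 x 50 mm). Loose, about 0.18 kg. Origin at the centre of its underside, z up, y along its 62 mm length; either way round is the same. A tiny white socket on its +y end is only for looks.
- controller: Controller: black box with a flat bare aluminium top plate, 46 x 62 x 26 mm (own x, y, z). Loose, about 0.12 kg. Origin at the centre of its underside, z up, y along its 62 mm length; either way round is the same.
- heatsink: Copper heat sink, 40 x 52 x 22 mm (own x, y, z): base plate 6 mm thick below, six upright fins above it running along y, the outer two flush with the base's sides. Loose, about 0.17 kg. Origin at the centre of its underside, z up, y along its 52 mm length; either way round is the same.
- screw_dish: Bystander: round steel dish of small screws, 64 mm across, 22 mm high, loose. Origin at the centre of its underside.
- tape: Bystander: red roll of tape lying flat, 66 mm across, 19 mm high, loose. Origin at the centre of its underside.
Things that resemble listed ones, but are neither listed nor needed, are in the scene too. What is shaped like the blue_pack but purple or red is not meant.

How it is judged:
At the end, for the whole second after the job is handed in: Blue pack on the pad by the terminal, green on the pad by the fuse, controller on the middle pad: 12 mm each way, 4 mm in height, 0.2 rad of the row; heat sink on the controller within 10 mm, 4 mm in height, 0.2 rad; all upright within 0.1 rad, at rest; dish and tape within 30 mm of their starts (y of controller in the frame of case between -0.012 and 0.012 m and x of blue_pack in the frame of case between -0.012 and 0.012 m and z of blue_pack in the frame of case between 0.002 and 0.01 m and angle between the y axis of each of blue_pack, green_pack, controller and the y axis of case, either way round below 0.2 rad and x of green_pack in the frame of case between -0.012 and 0.012 m and z of green_pack in the frame of case between 0.002 and 0.01 m and x of controller in the frame of case between -0.012 and 0.012 m and z of controller in the frame of case between 0.002 and 0.01 m and horizontal distance between heatsink and controller below 0.01 m and angle between the y axis of heatsink and the y axis of controller, either way round below 0.2 rad and z of heatsink in the frame of controller between 0.022 and 0.03 m and angle between each of blue_pack, green_pack, controller, heatsink's own z axis and vertical below 0.1 rad and linear speed of each of blue_pack, green_pack, controller, heatsink below 0.02 m/s and angular speed of each of blue_pack, green_pack, controller, heatsink below 0.2 rad/s and distance of each of screw_dish, tape from where it was at the start of the episode below 0.03 m and ((y of terminal in the frame of case above 0 m and y of blue_pack in the frame of case between 0.078 and 0.102 m and y of green_pack in the frame of case between -0.102 and -0.078 m) or (y of terminal in the frame of case below 0 m and y of blue_pack in the frame of case between -0.102 and -0.078 m and y of green_pack in the frame of case between 0.078 and 0.102 m))); the robot touches nothing.
It fails at once if the screw dish or the tape roll is shifted by more than 30 mm (distance of any of screw_dish, tape from where it was at the start of the episode above 0.03 m).
It also fails if it takes over 96 s, if anything falls off the work surface, if the arm or the gripper's body presses on something with over 40 N, if the wrist force passes 120 N, or if a joint passes its speed limit or range.

## Working session

There is one attempt and no reset: what is moved stays moved. The work goes in short steps, Python scripts to look and compute and a tool call to move; the robot and the scene stay as the last step left them, time stands still between calls to the robot, and variables do not carry over. Pictures are saved under pics/ and viewed, at most 14 in all, crops included, and the job is handed in when it is done.

Besides the shell and the picture viewer there is one more tool, called after "Emit:" as name([rows], argument=value, ...), one row to a line, values as JSON. drive_tool: Moves the arm, as the interface text tells. Its arguments: {"type":"object","properties":{"deltas":{"type":"array","items":{"type":"array","items":{"type":"number"}}},"newtons":{"type":"number"}},"required":["deltas"]}

```bash
mkdir -p pics; python3 - <<'E'
from rig import *
import cv2,numpy as np
for n in("top","scene"):
    i=get_image(n);cv2.imwrite(f"pics/{n}0.png",i["pixels"]);print(n,i["fx"],i["fy"],i["cx"],i["cy"],np.round(i["T"],4).tolist(),[k for k in i])
s=sense();print(s)
i=get_image("wrist");print(i["fx"],i["cx"],i["cy"],np.round(i["tool_from_camera"],4).tolist())
E
```

```text
top 528.8390276270826 528.8390276270826 291.2791188717245 203.2723510330394 [[0.0269, 0.9964, -0.0799, 0.3868], [-0.9994, 0.0287, 0.0203, 0.0657], [0.0225, 0.0793, 0.9966, 1.3077], [0.0, 0.0, 0.0, 1.0]] ['pixels', 'fx', 'fy', 'cx', 'cy', 'T']
scene 389.4106583821708 389.4106583821708 279.0796271443671 206.34847113763993 [[-0.8626, -0.4076, 0.2998, 0.7765], [0.5057, -0.6742, 0.5384, 0.5691], [-0.0173, 0.6159, 0.7876, 0.7675], [0.0, 0.0, 0.0, 1.0]] ['pixels', 'fx', 'fy', 'cx', 'cy', 'T']
{'clock': 0.1, 'q': array([-1.36247660e+00,  3.07495803e-01,  1.50754522e+00, -5.65846511e-06,
        1.32839491e+00, -7.35013002e-02]), 'qd': array([ 0.0009535 , -0.00112539, -0.00352882,  0.00165811,  0.00051562,
       -0.00069557]), 'joint_torque': array([ 1.41610988e-03, -4.58528352e+01, -2.52607155e+01, -1.30420408e-04,
        5.50195284e-03, -1.70919758e-06]), 'eef_pos': array([ 0.15976112, -0.55174095,  0.24747356]), 'orientation': array([ 9.90088013e-01,  1.40445279e-01, -6.48194945e-05, -9.19359652e-04]), 'wrist_force': array([0.01285479, 0.38860113, 0.31271274]), 'moment': array([0.00058896, 0.0316102 , 0.04072376]), 'grasp_force': 0.0, 'opening': 0.08556979510046865}
369.6147209713404 275.29650586994666 208.5078396639877 [[-0.001, 0.946, 0.3241, 0.0831], [1.0, 0.001, 0.0001, 0.0003], [-0.0003, 0.3241, -0.946, -0.1249], [0.0, 0.0, 0.0, 1.0]]
```

View pics/top0.png

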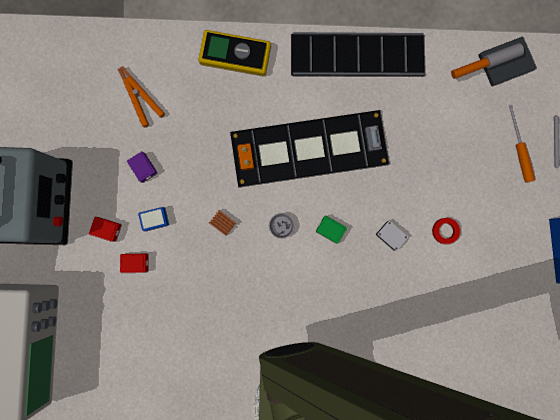

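View pics/scene0.png

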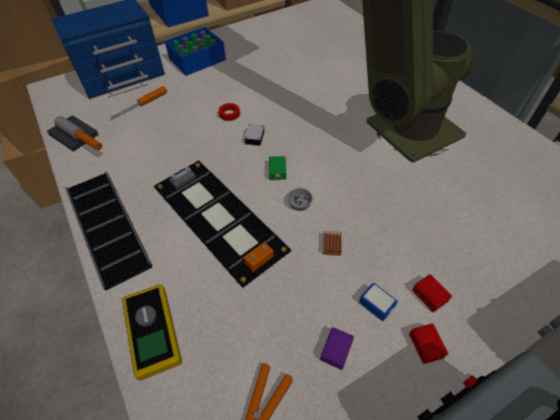

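Top view (px): blue pack with its white panel at (153,219). Its lookalikes are purple at (142,167) and red at (105,229) and (134,263). Green is at (332,229), controller (393,235), heat sink (222,222), dish (281,225) and tape (446,231). In the case, the orange terminal is at (246,156) and the fuse at (374,137). I'll check these choices in an enlarged crop and measure.

```bash
cat > h.py <<'E'
import numpy as np,cv2
from rig import *
def px2w(i,uv,z,T=None):
    T=i["T"] if T is None else T
    uv=np.atleast_2d(uv).astype(float)
    d=np.c_[(uv[:,0]-i["cx"])/i["fx"],-(uv[:,1]-i["cy"])/i["fy"],-np.ones(len(uv))]@T[:3,:3].T
    return T[:3,3]+d*((z-T[2,3])/d[:,2])[:,None]
def blobs(i,mask,z,amin=60):
    n,l,st,c=cv2.connectedComponentsWithStats(mask.astype(np.uint8))
    for k in range(1,n):
        if st[k,4]<amin: continue
        v,u=np.nonzero(l==k)
        P=px2w(i,np.c_[u,v],z)[:,:2].astype(np.float32)
        (c0,wh,a)=cv2.minAreaRect(P)
        if wh[0]>wh[1]: wh=wh[::-1]; a-=90   # a: direction of short side; long = a+90
        print("px",c[k].round(1),"n",st[k,4],"xy",np.round(c0,4),"mean",P.mean(0).round(4),"short,long",np.round(wh,4),"long-axis yaw",round(((a+90+90)%180)-90,1))
E
python3 - <<'E'
from h import *
i=get_image("top");p=i["pixels"];cv2.imwrite("pics/crop1.png",cv2.resize(p[100:265,95:405],None,fx=2.5,fy=2.5,interpolation=cv2.INTER_CUBIC))
h=cv2.cvtColor(p,cv2.COLOR_BGR2HSV);H,S,V=[h[...,k].astype(int) for k in range(3)]
R=np.zeros(H.shape,bool)
def box(x0,y0,x1,y1):
    m=R.copy();m[y0:y1,x0:x1]=1;return m
print("pads");blobs(i,box(250,122,365,175)&(V>170)&(S<60),.006)
print("blue");blobs(i,box(130,200,175,240)&(H>100)&(H<130)&(S>120),.03,20)
print("white");blobs(i,box(143,207,167,230)&(V>190)&(S<60),.032)
print("green");blobs(i,box(310,210,355,250)&(H>45)&(H<90)&(S>120),.03)
print("cop");blobs(i,box(203,203,243,242)&(H<20)&(S>90),.02)
print("ctl");print(p[235,393],p[245,420],p[219,153],p[150,274])
print("term");blobs(i,box(232,138,258,175)&(H<20)&(S>150),.03)
E
```

```text
pads
px [344.8 142.9] n 528 xy [ 0.6465 -0.0905] mean [ 0.6463 -0.0905] short,long [0.0503 0.0661] long-axis yaw -80.0
px [309.4 148.1] n 532 xy [ 0.6304 -0.0022] mean [ 0.6304 -0.0023] short,long [0.0504 0.0662] long-axis yaw -79.6
px [273.7 153.4] n 534 xy [0.6144 0.0862] mean [0.6142 0.0861] short,long [0.0505 0.0661] long-axis yaw -80.0
blue
px [155.6 218.9] n 172 xy [0.4429 0.3711] mean [0.4421 0.3649] short,long [0.0458 0.0646] long-axis yaw -74.2
white
green
px [331.  229.1] n 465 xy [ 0.4295 -0.058 ] mean [ 0.4294 -0.0581] short,long [0.0448 0.0615] long-axis yaw 61.8
cop
px [222.1 222.5] n 356 xy [0.4386 0.2069] mean [0.4383 0.2063] short,long [0.0396 0.0532] long-axis yaw 54.9
ctl
[153 149 152] [156 161 169] [164 178 178] [167 181 179]
term
px [245.  156.4] n 329 xy [0.6005 0.1552] mean [0.6004 0.1555] short,long [0.0347 0.0655] long-axis yaw 10.0
```

View pics/crop1.png

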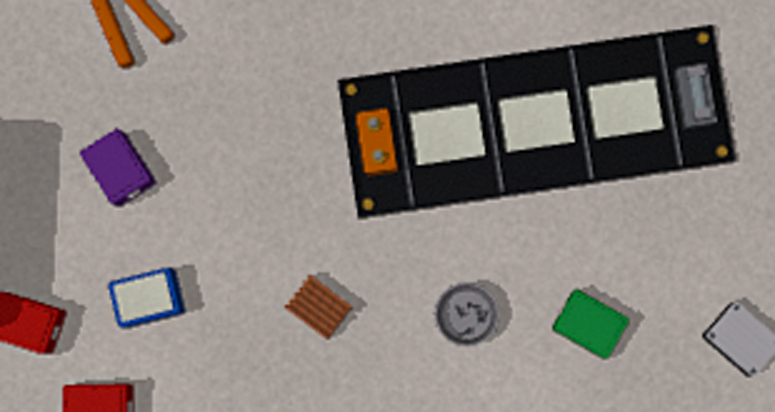

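The chosen packs match their descriptions, and the 90 mm pad spacing checks out. The case y axis is at yaw 100.2° and the terminal is at its +y end. Next: measure the controller and work out the first move, to green.

```bash
cat >> h.py <<'E'
from scipy.spatial.transform import Rotation as Rn
def go(name,*wps):
    s=sense();R=Rn.from_quat(s["orientation"]);
    for (x,y,z,yaw) in wps:
        d=R.inv().apply(np.array([x,y,z])-s["eef_pos"])/.3
        # target: tool down, tool x at yaw (mod 180, nearer)
        best=None
        for k in(0,180):
            a=np.radians(yaw+k);T=Rn.from_matrix(np.array([[np.cos(a),np.sin(a),0],[np.sin(a),-np.cos(a),0],[0,0,-1]]))
            q6=np.degrees(np.arctan2(y,x))+90-(yaw+k);q6=(q6+180)%360-180
            r=(R.inv()*T).as_rotvec()/np.pi
            if best is None or abs(q6)<best[0]: best=(abs(q6),q6,r)
        print(name,"d",d.round(4).tolist(),"r",best[2].round(4).tolist(),"q6",round(best[1]),"dist",round(.3*np.linalg.norm(d),3))
E
python3 - <<'E'
from h import *
i=get_image("top");p=i["pixels"].astype(int)
m=np.zeros(p.shape[:2],bool);m[215:255,370:415]=1
d=p[...,0]-p[...,2]
print("ctl");blobs(i,m&(d>-7)&(p.sum(2)>330),.026)
h=cv2.cvtColor(i["pixels"],cv2.COLOR_BGR2HSV)
m[:]=0;m[200:245,135:172]=1
w=m&(p[...,0]-p[...,2]>40);print("blue");blobs(i,cv2.morphologyEx(w.astype(np.uint8),cv2.MORPH_CLOSE,np.ones((15,15))),.028)
go("green",(.4295,-.058,.15,61.8),(.35,-.3,.2,61.8))
E
```

```text
ctl
px [392.8 235.2] n 472 xy [ 0.4187 -0.2093] mean [ 0.4188 -0.2093] short,long [0.0465 0.0624] long-axis yaw 50.4
blue
px [152.8 218.5] n 515 xy [0.4429 0.3718] mean [0.4429 0.3719] short,long [0.0458 0.0647] long-axis yaw -74.2
green d [1.3214, -1.3315, 0.3276] r [-0.0003, -0.0001, -0.2536] q6 21 dist 0.571
green d [0.8426, -0.6305, 0.1602] r [-0.0003, -0.0001, -0.2536] q6 -12 dist 0.319
```

Emit:
drive_tool([
  [0.9,-0.7,0.2,0,0,-0.19,1],
  [0.9,-0.7,0.2,0,0,-0.19,1],
  [0.9,-0.7,0.2,0,0,-0.19,1],
  [0.9,-0.7,0.2,0,0,-0.19,1],
  [0.9,-0.7,0.2,0,0,-0.19,1],
  [0.9,-0.7,0.2,0,0,-0.19,1],
  [0.9,-0.7,0.2,0,0,-0.19,1],
  [0.9,-0.7,0.2,0,0,-0.19,1],
  [0.9,-0.7,0.2,0,0,-0.19,1],
], newtons=40)

```text
clock: 1.15
eef_pos: [0.3613, -0.2746, 0.1882]
orientation: [0.904, 0.427, -0.0, -0.0]
wrist_force: [0.9, -1.1, -0.2]
opening: 0.0855
grasp_force: 0.0
```

```bash
python3 - <<'E'
from h import *
print(sense()["eef_pos"])
go("c",(.4187,-.2093,.15,50.4),(.4187,-.2093,.023,50.4))
s=sense();i=get_image("wrist");cv2.imwrite("pics/w1.png",i["pixels"])
E
```

```text
[ 0.36127029 -0.27457683  0.18818975]
c d [0.2897, 0.0096, 0.1272] r [-0.0001, 0.0002, 0.0009] q6 13 dist 0.095
c d [0.2899, 0.0098, 0.5505] r [-0.0001, 0.0002, 0.0009] q6 13 dist 0.187
```

View pics/w1.png

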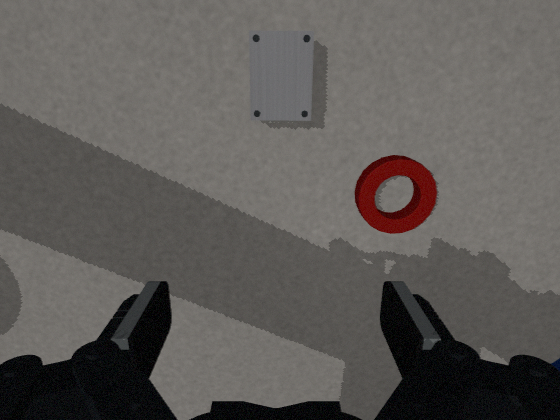

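The wrist view shows the controller at (281,76), straight ahead and aligned with the jaws. The tape at (396,194) is clear. Grasping now.

Emit:
drive_tool([
  [0.29,0.01,0.13,0,0,0,1],
  [0.29,0.01,0.13,0,0,0,1],
  [0.29,0.01,0.25,0,0,0,1],
  [0.29,0.01,0.35,0,0,0,1],
  [0.29,0.01,0.45,0,0,0,1],
  [0.29,0.01,0.55,0,0,0,1],
  [0.29,0.01,0.55,0,0,0,1],
  [0.29,0.01,0.55,0,0,0,-1],
  [0.29,0.01,0.55,0,0,0,-1],
  [0.29,0.01,0.55,0,0,0,-1],
  [0.29,0.01,0.55,0,0,0,-1],
  [0.29,0.01,0.55,0,0,0,-1],
])

```text
clock: 2.4
eef_pos: [0.4196, -0.2115, 0.025]
orientation: [0.905, 0.425, 0.001, 0.002]
wrist_force: [-2.1, -1.9, 6.2]
opening: 0.0454
grasp_force: 41.8
```

```bash
python3 - <<'E'
from h import *
s=sense();print(s["eef_pos"],s["opening"],s["grasp_force"])
go("c",(.4187,-.2093,.15,50.4),(.6304,-.0022,.15,100.2),(.6304,-.0022,.031,100.2))
E
```

```text
[ 0.41964771 -0.2115422   0.02501255] 0.045426061143224276 41.78505152463913
c d [0.0037, -0.0056, -0.4166] r [0.0012, 0.0, -0.0002] q6 13 dist 0.125
c d [0.9855, 0.0975, -0.4163] r [0.0011, 0.0005, -0.2769] q6 -10 dist 0.322
c d [0.9855, 0.0959, -0.0197] r [0.0011, 0.0005, -0.2769] q6 -10 dist 0.297
```

Emit:
drive_tool([
  [0,0,-0.15,0,0,0,-1],
  [0,0,-0.3,0,0,0,-1],
  [0.1,0,-0.42,0,0,-0.03,-1],
  [0.985,0.0975,-0.42,0,0,-0.277,-1],
  [0.985,0.0975,-0.42,0,0,-0.277,-1],
  [0.985,0.0975,-0.42,0,0,-0.277,-1],
  [0.985,0.0975,-0.42,0,0,-0.277,-1],
  [0.985,0.0975,-0.42,0,0,-0.277,-1],
  [0.985,0.0975,-0.42,0,0,-0.277,-1],
  [0.985,0.0975,-0.42,0,0,-0.277,-1],
  [0.985,0.0975,-0.42,0,0,-0.277,-1],
])

```text
clock: 3.5
eef_pos: [0.6287, -0.0016, 0.1493]
orientation: [0.641, 0.767, -0.001, -0.0]
wrist_force: [-1.4, 0.7, -1.9]
opening: 0.0448
grasp_force: 42.2
```

```bash
python3 - <<'E'
from h import *
s=sense();print(s["eef_pos"],s["opening"],s["grasp_force"])
go("c",(.6304,-.0022,.05,100.2),(.6304,-.0022,.031,100.2))
i=get_image("wrist");cv2.imwrite("pics/w2.png",i["pixels"])
E
```

```text
[ 0.62869181 -0.00162722  0.14927124] 0.04477866208976888 42.23780035972595
c d [-0.0028, 0.0058, 0.3309] r [-0.0005, 0.0001, 0.0] q6 -10 dist 0.099
c d [-0.0028, 0.0059, 0.3942] r [-0.0005, 0.0001, 0.0] q6 -10 dist 0.118
```

View pics/w2.png

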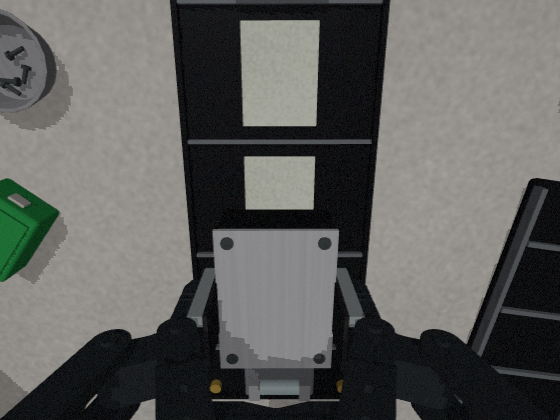

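The controller is held square, at x ≈ 276, above the middle pad, at x ≈ 280. Lower and release.

Emit:
drive_tool([
  [0,0.005,0.12,0,0,0,-1],
  [-0.003,0.005,0.23,0,0,0,-1],
  [-0.003,0.005,0.31,0,0,0,-1],
  [-0.003,0.005,0.36,0,0,0,-1],
  [-0.003,0.005,0.39,0,0,0,-1],
  [-0.003,0.005,0.392,0,0,0,-1],
  [-0.003,0.005,0.392,0,0,0,1],
  [-0.003,0.005,0.392,0,0,0,1],
  [-0.003,0.005,0.392,0,0,0,1],
  [-0.003,0.005,0.392,0,0,0,1],
  [-0.003,0.005,0.25,0,0,0,1],
  [-0.003,0.005,0.05,0,0,0,1],
])

```text
clock: 4.75
eef_pos: [0.6292, -0.002, 0.1228]
orientation: [0.641, 0.767, -0.002, -0.003]
wrist_force: [1.2, 0.0, 0.6]
opening: 0.0854
grasp_force: 0.0
```

```bash
python3 - <<'E'
from h import *
s=sense();print(s["eef_pos"],s["opening"],s["grasp_force"])
go("g",(.4295,-.058,.13,61.8),(.4295,-.058,.026,61.8))
E
```

```text
[ 0.62922713 -0.00201924  0.12277799] 0.08544355829275221 0.0
g d [-0.0656, -0.6884, -0.0198] r [-0.0021, 0.0002, 0.2134] q6 21 dist 0.208
g d [-0.0661, -0.6862, 0.3268] r [-0.0021, 0.0002, 0.2134] q6 21 dist 0.229
```

Emit:
drive_tool([
  [-0.06,-0.688,-0.02,0,0,0.213,1],
  [-0.06,-0.688,-0.02,0,0,0.213,1],
  [-0.06,-0.688,-0.02,0,0,0.213,1],
  [-0.06,-0.688,-0.02,0,0,0.213,1],
  [-0.06,-0.688,-0.02,0,0,0.213,1],
  [-0.06,-0.688,-0.02,0,0,0.213,1],
  [-0.06,-0.688,-0.02,0,0,0.213,1],
  [-0.06,-0.688,-0.02,0,0,0.213,1],
])

```text
clock: 5.55
eef_pos: [0.4336, -0.0567, 0.1307]
orientation: [0.857, 0.515, 0.001, 0.001]
wrist_force: [0.3, 1.3, 0.2]
opening: 0.0851
grasp_force: 0.0
```

```bash
python3 - <<'E'
from h import *
s=sense();print(s["eef_pos"],s["opening"],s["grasp_force"])
go("g",(.4295,-.058,.026,61.8))
i=get_image("top");p=i["pixels"];cv2.imwrite("pics/t2.png",cv2.resize(p[100:265,225:405],None,fx=3.3,fy=3.3,interpolation=cv2.INTER_CUBIC))
E
```

```text
[ 0.43362344 -0.05665443  0.13073102] 0.08505668300704272 0.0
g d [-0.0107, -0.0109, 0.3491] r [0.0008, -0.0003, 0.0009] q6 21 dist 0.105
```

View pics/t2.png

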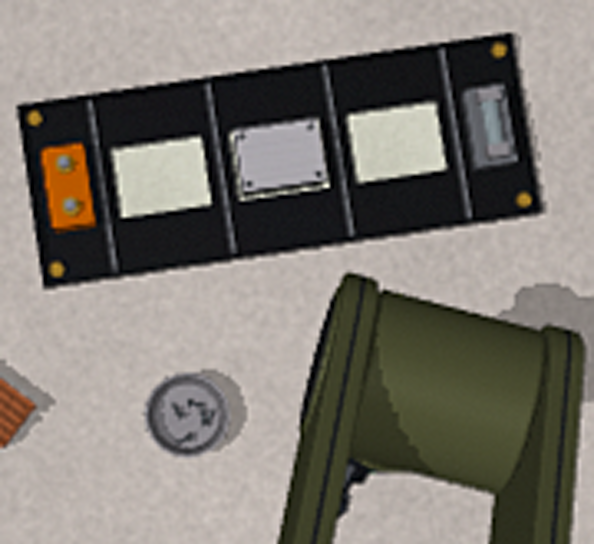

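The controller sits centred on the middle pad at (280,158) in the crop. Now green.

Emit:
drive_tool([
  [-0.011,-0.011,0.1,0,0,0,1],
  [-0.011,-0.011,0.2,0,0,0,1],
  [-0.011,-0.011,0.29,0,0,0,1],
  [-0.011,-0.011,0.35,0,0,0,1],
  [-0.011,-0.011,0.35,0,0,0,1],
  [-0.011,-0.011,0.35,0,0,0,-1],
  [-0.011,-0.011,0.35,0,0,0,-1],
  [-0.011,-0.011,0.35,0,0,0,-1],
  [-0.011,-0.011,0.35,0,0,0,-1],
  [-0.011,-0.011,0.35,0,0,0,-1],
  [-0.011,-0.011,0.35,0,0,0,-1],
])

```text
clock: 6.7
eef_pos: [0.4284, -0.0581, 0.0265]
orientation: [0.858, 0.514, 0.001, 0.001]
wrist_force: [-0.5, 1.3, 6.3]
opening: 0.0448
grasp_force: 41.9
```

```bash
python3 - <<'E'
from h import *
s=sense();print(s["eef_pos"],s["opening"],s["grasp_force"])
go("c",(.6465,-.0905,.15,100.2))
E
```

```text
[ 0.4283635  -0.05813173  0.02647923] 0.044824783376633134 41.94337248802185
c d [0.2481, 0.6935, -0.4091] r [0.0011, 0.0001, -0.2129] q6 -18 dist 0.253
```

Emit:
drive_tool([
  [0,0,-0.15,0,0,0,-1],
  [0,0,-0.3,0,0,0,-1],
  [0.02,0.05,-0.41,0,0,-0.03,-1],
  [0.248,0.693,-0.41,0,0,-0.213,-1],
  [0.248,0.693,-0.41,0,0,-0.213,-1],
  [0.248,0.693,-0.41,0,0,-0.213,-1],
  [0.248,0.693,-0.41,0,0,-0.213,-1],
  [0.248,0.693,-0.41,0,0,-0.213,-1],
  [0.248,0.693,-0.41,0,0,-0.213,-1],
  [0.248,0.693,-0.41,0,0,-0.213,-1],
  [0.248,0.693,-0.41,0,0,-0.213,-1],
])

```text
clock: 7.8
eef_pos: [0.6432, -0.0899, 0.1481]
orientation: [0.642, 0.767, -0.001, -0.001]
wrist_force: [0.6, 0.2, -1.8]
opening: 0.0452
grasp_force: 42.3
```

```bash
python3 - <<'E'
from h import *
s=sense();print(s["eef_pos"],s["opening"],s["grasp_force"])
go("c",(.6465,-.0905,.033,100.2))
E
```

```text
[ 0.64322251 -0.08988025  0.14811242] 0.045161284430723564 42.34394967556
c d [-0.0043, 0.0112, 0.3837] r [-0.0007, -0.0003, -0.0001] q6 -18 dist 0.115
```

Emit:
drive_tool([
  [-0.004,0.01,0.12,0,0,0,-1],
  [-0.004,0.01,0.23,0,0,0,-1],
  [-0.004,0.01,0.31,0,0,0,-1],
  [-0.004,0.01,0.36,0,0,0,-1],
  [-0.004,0.01,0.383,0,0,0,-1],
  [-0.004,0.01,0.385,0,0,0,-1],
  [-0.004,0.01,0.385,0,0,0,1],
  [-0.004,0.01,0.385,0,0,0,1],
  [-0.004,0.01,0.385,0,0,0,1],
  [-0.004,0.01,0.385,0,0,0,1],
  [-0.004,0.01,0.25,0,0,0,1],
  [-0.004,0.01,0.1,0,0,0,1],
])

```text
clock: 9.0
eef_pos: [0.6468, -0.0906, 0.117]
orientation: [0.641, 0.767, -0.001, -0.002]
wrist_force: [1.2, -0.5, -0.3]
opening: 0.0855
grasp_force: 0.0
```

```bash
python3 - <<'E'
from h import *
s=sense();print(s["eef_pos"],s["opening"],s["grasp_force"])
go("b",(.53,.14,.15,105.8),(.4429,.3715,.15,105.8))
E
```

```text
[ 0.64680468 -0.09061866  0.11704982] 0.08545986957751649 0.0
b d [0.8258, -0.2476, -0.1069] r [-0.0016, -0.0007, -0.0311] q6 -1 dist 0.261
b d [1.6367, -0.3966, -0.1045] r [-0.0016, -0.0007, -0.0311] q6 24 dist 0.506
```

Emit:
drive_tool([
  [0.1,-0.03,-0.1,0,0,0,1],
  [0.826,-0.248,-0.107,0,0,-0.031,1],
  [0.826,-0.248,-0.107,0,0,-0.031,1],
  [0.826,-0.248,-0.107,0,0,-0.031,1],
  [0.826,-0.248,-0.107,0,0,-0.031,1],
  [0.826,-0.248,-0.107,0,0,-0.031,1],
  [0.826,-0.248,-0.107,0,0,-0.031,1],
])

```text
clock: 9.7
eef_pos: [0.529, 0.1429, 0.1508]
orientation: [0.602, 0.799, 0.0, -0.001]
wrist_force: [1.0, -1.4, -0.5]
opening: 0.0855
grasp_force: 0.0
```

```bash
python3 - <<'E'
from h import *
s=sense();print(s["eef_pos"])
go("b",(.4429,.3715,.15,105.8))
E
```

```text
[0.52899419 0.1428652  0.15075481]
b d [0.8117, -0.0653, 0.0036] r [-0.0002, -0.0004, 0.0013] q6 24 dist 0.244
```

Emit:
drive_tool([
  [0.81,-0.065,0.0,0,0,0,1],
  [0.81,-0.065,0.0,0,0,0,1],
  [0.81,-0.065,0.0,0,0,0,1],
  [0.81,-0.065,0.0,0,0,0,1],
  [0.81,-0.065,0.0,0,0,0,1],
  [0.81,-0.065,0.0,0,0,0,1],
  [0.81,-0.065,0.0,0,0,0,1],
  [0.81,-0.065,0.0,0,0,0,1],
])

```text
clock: 10.5
eef_pos: [0.4472, 0.3671, 0.1503]
orientation: [0.604, 0.797, -0.0, 0.0]
wrist_force: [-0.6, -0.3, 0.6]
opening: 0.0852
grasp_force: 0.0
```

```bash
python3 - <<'E'
from h import *
s=sense();print(s["eef_pos"])
go("b",(.4429,.3715,.026,105.8))
i=get_image("wrist");cv2.imwrite("pics/w3.png",i["pixels"])
E
```

```text
[0.44718725 0.3670661  0.15031446]
b d [0.0185, -0.0097, 0.4144] r [-0.0, 0.0003, -0.0003] q6 24 dist 0.124
```

View pics/w3.png

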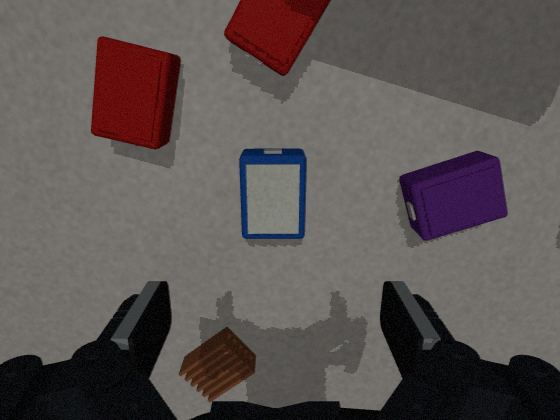

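The blue pack is centred under the jaws at (273,193). Red at (135,93) and purple at (455,197) are outside the fingers' path. Grasping.

Emit:
drive_tool([
  [0.018,-0.01,0.12,0,0,0,1],
  [0.018,-0.01,0.25,0,0,0,1],
  [0.018,-0.01,0.36,0,0,0,1],
  [0.018,-0.01,0.414,0,0,0,1],
  [0.018,-0.01,0.414,0,0,0,1],
  [0.018,-0.01,0.414,0,0,0,-1],
  [0.018,-0.01,0.414,0,0,0,-1],
  [0.018,-0.01,0.414,0,0,0,-1],
  [0.018,-0.01,0.414,0,0,0,-1],
  [0.018,-0.01,0.414,0,0,0,-1],
  [0.018,-0.01,0.414,0,0,0,-1],
])

```text
clock: 11.65
eef_pos: [0.4435, 0.3732, 0.0279]
orientation: [0.603, 0.798, 0.002, 0.001]
wrist_force: [0.8, -0.9, 6.4]
opening: 0.0453
grasp_force: 42.9
```

```bash
python3 - <<'E'
from h import *
s=sense();print(s["eef_pos"],s["opening"],s["grasp_force"])
go("b",(.53,.23,.15,100.2),(.6144,.0862,.15,100.2))
E
```

```text
[0.44354453 0.37318487 0.02792017] 0.04534134607434117 42.8678959608078
b d [-0.5375, 0.1488, -0.4068] r [0.0011, -0.0003, 0.0311] q6 13 dist 0.207
b d [-1.0753, 0.289, -0.4066] r [0.0011, -0.0003, 0.0311] q6 -2 dist 0.356
```

Emit:
drive_tool([
  [0,0,-0.15,0,0,0,-1],
  [0,0,-0.3,0,0,0,-1],
  [-0.1,0.03,-0.41,0,0,0,-1],
  [-1.0,0.27,-0.41,0,0,0.031,-1],
  [-1.0,0.27,-0.41,0,0,0.031,-1],
  [-1.0,0.27,-0.41,0,0,0.031,-1],
  [-1.0,0.27,-0.41,0,0,0.031,-1],
  [-1.0,0.27,-0.41,0,0,0.031,-1],
  [-1.0,0.27,-0.41,0,0,0.031,-1],
  [-1.0,0.27,-0.41,0,0,0.031,-1],
  [-1.0,0.27,-0.41,0,0,0.031,-1],
  [-1.0,0.27,-0.41,0,0,0.031,-1],
])

```text
clock: 12.85
eef_pos: [0.6006, 0.1068, 0.1489]
orientation: [0.641, 0.767, -0.0, -0.001]
wrist_force: [0.3, -0.1, -2.0]
opening: 0.0449
grasp_force: 42.7
```

```bash
python3 - <<'E'
from h import *
s=sense();print(s["eef_pos"],s["opening"],s["grasp_force"])
go("b",(.6144,.0862,.15,100.2),(.6144,.0862,.0335,100.2))
E
```

```text
[0.60057003 0.10684442 0.14893009] 0.04488013975776675 42.74288535118103
b d [-0.0759, 0.0331, -0.0037] r [-0.0005, -0.0002, 0.0002] q6 -2 dist 0.025
b d [-0.0762, 0.0337, 0.3847] r [-0.0005, -0.0002, 0.0002] q6 -2 dist 0.118
```

Emit:
drive_tool([
  [-0.076,0.033,0.0,0,0,0,-1],
  [-0.076,0.033,0.13,0,0,0,-1],
  [-0.076,0.033,0.25,0,0,0,-1],
  [-0.076,0.033,0.34,0,0,0,-1],
  [-0.076,0.033,0.38,0,0,0,-1],
  [-0.076,0.033,0.385,0,0,0,-1],
  [-0.076,0.033,0.385,0,0,0,1],
  [-0.076,0.033,0.385,0,0,0,1],
  [-0.076,0.033,0.385,0,0,0,1],
  [-0.076,0.033,0.385,0,0,0,1],
  [-0.076,0.033,0.25,0,0,0,1],
  [-0.076,0.033,0.1,0,0,0,1],
])

```text
clock: 14.05
eef_pos: [0.6138, 0.0851, 0.1183]
orientation: [0.641, 0.767, -0.002, -0.002]
wrist_force: [0.8, 0.1, 0.7]
opening: 0.0852
grasp_force: 0.0
```

```bash
python3 - <<'E'
from h import *
s=sense();print(s["eef_pos"],s["opening"],s["grasp_force"])
go("h",(.4386,.2069,.13,54.9))
E
```

```text
[0.61382953 0.08510507 0.11826212] 0.08521109467331718 0.0
h d [0.503, -0.5032, -0.0362] r [-0.0016, 0.0005, 0.2516] q6 60 dist 0.214
```

Emit:
drive_tool([
  [0.5,-0.5,-0.05,0,0,0.25,1],
  [0.5,-0.5,-0.05,0,0,0.25,1],
  [0.5,-0.5,-0.05,0,0,0.25,1],
  [0.5,-0.5,-0.05,0,0,0.25,1],
  [0.5,-0.5,-0.05,0,0,0.25,1],
  [0.5,-0.5,-0.05,0,0,0.25,1],
  [0.5,-0.5,-0.05,0,0,0.25,1],
  [0.5,-0.5,-0.05,0,0,0.25,1],
])

```text
clock: 14.85
eef_pos: [0.4418, 0.2064, 0.1346]
orientation: [0.886, 0.464, 0.001, 0.0]
wrist_force: [0.2, -0.1, -1.0]
opening: 0.0857
grasp_force: 0.0
```

```bash
python3 - <<'E'
from h import *
s=sense();print(s["eef_pos"])
go("h",(.4386,.2069,.0205,54.9))
a=get_image("wrist")["pixels"];b=get_image("top")["pixels"][90:265,205:405]
b=cv2.resize(b,(480,420),interpolation=cv2.INTER_CUBIC)
cv2.imwrite("pics/w4.png",cv2.resize(np.hstack([a[:,120:440],b]),(800,420)))
E
```

```text
[0.44175964 0.20643133 0.13457299]
h d [-0.005, -0.0098, 0.3802] r [0.0002, -0.0003, 0.0021] q6 60 dist 0.114
```

View pics/w4.png

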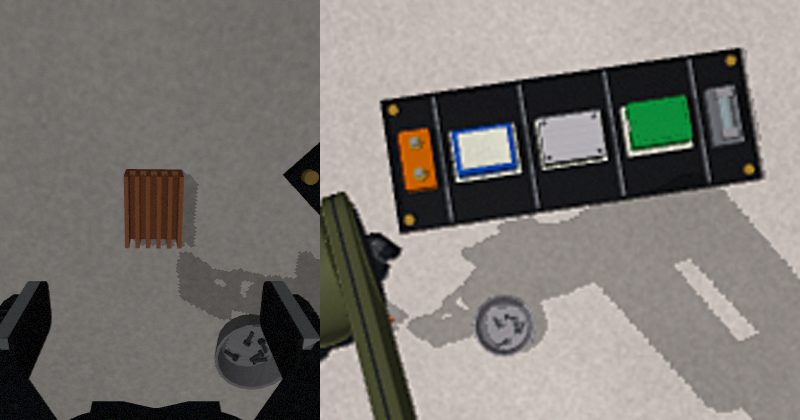

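Right half of the view: blue, controller and green all sit on their pads. Left half: the heat sink is centred in the jaws at (154,208), and the dish is clear. Grasping.

Emit:
drive_tool([
  [-0.005,-0.01,0.12,0,0,0,1],
  [-0.005,-0.01,0.24,0,0,0,1],
  [-0.005,-0.01,0.34,0,0,0,1],
  [-0.005,-0.01,0.38,0,0,0,1],
  [-0.005,-0.01,0.38,0,0,0,1],
  [-0.005,-0.01,0.38,0,0,0,-1],
  [-0.005,-0.01,0.38,0,0,0,-1],
  [-0.005,-0.01,0.38,0,0,0,-1],
  [-0.005,-0.01,0.38,0,0,0,-1],
  [-0.005,-0.01,0.38,0,0,0,-1],
  [-0.005,-0.01,0.38,0,0,0,-1],
])

```text
clock: 16.05
eef_pos: [0.439, 0.2071, 0.0214]
orientation: [0.886, 0.463, 0.001, 0.0]
wrist_force: [1.0, -0.6, 5.7]
opening: 0.0393
grasp_force: 41.2
```

```bash
python3 - <<'E'
from h import *
s=sense();print(s["eef_pos"],s["opening"],s["grasp_force"])
i=get_image("top");p=i["pixels"].astype(int)
m=np.zeros(p.shape[:2],bool);m[130:166,293:327]=1
blobs(i,m&(p[...,0]-p[...,2]>-7)&(p.sum(2)>330),.032)
go("h",(.6304,-.0022,.15,100.2))
E
```

```text
[0.43899775 0.20710836 0.02139188] 0.03926385147623993 41.16903483867645
px [309.5 146.6] n 479 xy [ 6.294e-01 -6.000e-04] mean [ 0.6293 -0.001 ] short,long [0.0461 0.0644] long-axis yaw -80.0
h d [-0.2082, 0.9227, -0.4275] r [0.0008, -0.0004, -0.2499] q6 -10 dist 0.311
```

Emit:
drive_tool([
  [0,0,-0.15,0,0,0,-1],
  [0,0,-0.3,0,0,0,-1],
  [-0.02,0.1,-0.43,0,0,-0.02,-1],
  [-0.205,0.92,-0.43,0,0,-0.25,-1],
  [-0.205,0.92,-0.43,0,0,-0.25,-1],
  [-0.205,0.92,-0.43,0,0,-0.25,-1],
  [-0.205,0.92,-0.43,0,0,-0.25,-1],
  [-0.205,0.92,-0.43,0,0,-0.25,-1],
  [-0.205,0.92,-0.43,0,0,-0.25,-1],
  [-0.205,0.92,-0.43,0,0,-0.25,-1],
  [-0.205,0.92,-0.43,0,0,-0.25,-1],
])

```text
clock: 17.2
eef_pos: [0.6279, -0.0005, 0.1486]
orientation: [0.642, 0.767, -0.001, -0.001]
wrist_force: [-1.5, 0.8, -0.8]
opening: 0.0391
grasp_force: 41.7
```

```bash
python3 - <<'E'
from h import *
s=sense();print(s["eef_pos"],s["opening"],s["grasp_force"])
go("h",(.6294,-.0012,.0545,100.2))
cv2.imwrite("pics/w5.png",get_image("wrist")["pixels"])
E
```

```text
[ 6.27942635e-01 -4.76199380e-04  1.48588697e-01] 0.039122548963631404 41.656978726387024
h d [-0.0037, 0.0051, 0.3136] r [-0.0008, -0.0004, -0.0003] q6 -10 dist 0.094
```

View pics/w5.png

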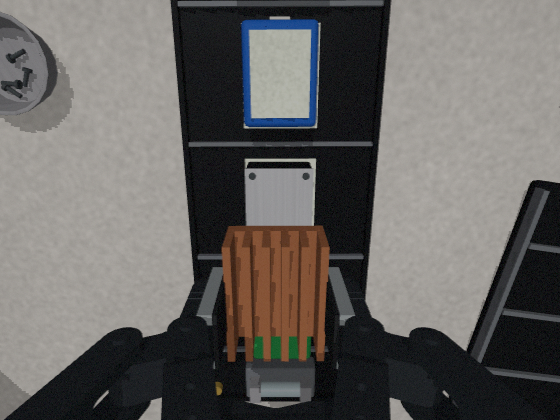

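The heat sink is held square at (276,290), in line with the controller. Lower and release.

Emit:
drive_tool([
  [-0.004,0.005,0.12,0,0,0,-1],
  [-0.004,0.005,0.21,0,0,0,-1],
  [-0.004,0.005,0.27,0,0,0,-1],
  [-0.004,0.005,0.3,0,0,0,-1],
  [-0.004,0.005,0.313,0,0,0,-1],
  [-0.004,0.005,0.314,0,0,0,-1],
  [-0.004,0.005,0.314,0,0,0,1],
  [-0.004,0.005,0.314,0,0,0,1],
  [-0.004,0.005,0.314,0,0,0,1],
  [-0.004,0.005,0.314,0,0,0,1],
  [-0.004,0.005,0.2,0,0,0,1],
  [-0.004,0.005,0.0,0,0,0,1],
])

```text
clock: 18.45
eef_pos: [0.6286, -0.002, 0.1369]
orientation: [0.642, 0.767, -0.002, -0.003]
wrist_force: [1.3, -0.7, 0.1]
opening: 0.0853
grasp_force: 0.0
```

Emit:
drive_tool([
  [0,-0.2,-0.3,0,0,0,1],
  [0,-0.6,-0.3,0,0,0,1],
  [0,-0.6,-0.3,0,0,0,1],
  [0,-0.6,-0.3,0,0,0,1],
  [0,-0.6,-0.3,0,0,0,1],
  [0,-0.6,-0.3,0,0,0,1],
  [0,-0.6,-0.3,0,0,0,1],
  [0,-0.6,-0.3,0,0,0,1],
  [0,-0.6,-0.3,0,0,0,1],
])

```text
clock: 19.35
eef_pos: [0.4554, -0.0338, 0.2286]
orientation: [0.641, 0.767, -0.0, -0.0]
wrist_force: [-0.3, -0.6, 1.4]
opening: 0.0855
grasp_force: 0.0
```

```bash
python3 - <<'E'
from h import *
i=get_image("top");p=i["pixels"];h=cv2.cvtColor(p,cv2.COLOR_BGR2HSV);H,S=[h[...,k].astype(int) for k in(0,1)]
def bx(x0,y0,x1,y1):
    m=np.zeros(H.shape,bool);m[y0:y1,x0:x1]=1;return m
print("green");blobs(i,bx(325,120,365,165)&(H>45)&(H<90)&(S>120),.036)
print("cop");blobs(i,bx(285,120,330,175)&(H<20)&(S>90),.052)
w=bx(255,130,290,175)&(p[...,0].astype(int)-p[...,2]>40);print("blue");blobs(i,cv2.morphologyEx(w.astype(np.uint8),cv2.MORPH_CLOSE,np.ones((15,15))),.034)
a=cv2.resize(p[100:265,225:405],None,fx=2.4,fy=2.4,interpolation=cv2.INTER_CUBIC)
b=get_image("scene")["pixels"][130:295,140:310];b=cv2.resize(b,None,fx=2.1,fy=a.shape[0]/165,interpolation=cv2.INTER_CUBIC)
cv2.imwrite("pics/f.png",np.hstack([a,b])[:,:800])
E
```

```text
green
px [346.1 140.2] n 510 xy [ 0.6471 -0.0895] mean [ 0.6471 -0.0898] short,long [0.0487 0.0642] long-axis yaw -79.6
cop
px [309.6 144.4] n 394 xy [ 0.6309 -0.    ] mean [ 6.308e-01 -1.000e-04] short,long [0.0447 0.0527] long-axis yaw -80.0
blue
px [273.  151.8] n 500 xy [0.6131 0.0876] mean [0.6132 0.0876] short,long [0.0493 0.0608] long-axis yaw -79.0
```

View pics/f.png

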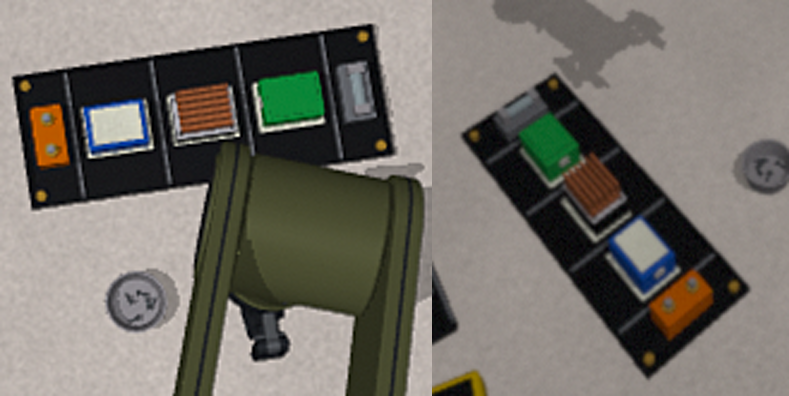

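The final view shows blue (117,126), the heat sink on the controller (204,110) and green (291,99) all flat and within about 2 mm of their targets. The dish hasn't moved, so I'm handing in.

```bash
python3 -c "
from rig import *
print(hand_in())"
```

```text
the job is handed in; nothing more can be done
None
```

The job is handed in: blue by the terminal, green by the fuse, and the controller with the heat sink on top in the middle, each measured about 2 mm from target; the dish and tape weren't touched, and no verdict came back.

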